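# Fetch the coffee tumbler from behind the jars

## Robot

A 7-joint arm with a two-finger parallel gripper is mounted at the origin on the work surface. World frame = base frame: x ahead of the robot, y to its left, z up, the work surface at z = 0. Lengths are in mm, angles in rad, forces in N, time in s.
With the tool pointing down it reaches from about 425 to 925 mm from the base axis. Payload 6.8 kg.
Tool frame: the origin (TCP) lies between the finger pads; the fingertips stand 19 mm ahead of it and the grasp point (between the pads) is the TCP (r.finger_overhang is the distance from the TCP to the fingertips, in mm); z points along the fingers, y is the line along which they close (so a half turn about z gives the same grasp; the last joint's range is limited). The gripper opens to 85 mm and grips with 20 to 120 N. Pads are 22 mm wide; open, the fingers measure 114 mm over their backs; the gripper's body (76 mm by 85 mm) begins 54 mm behind the grasp point. The pads swing forward as they close: fully open they stand 13 mm farther back than shut.
Start: joints at [1.127, 0.477, 0.022, 1.555, -0.011, 1.109, -0.083], TCP at [222.439, -637.314, 218.708] pointing down, gripper open.
Joint ranges: [-2.96, 2.96], [-0.34, 2.1], [-1.41, 1.46], [0.24, 2.44], [-1.37, 4.51], [0.17, 1.92], [-2.96, 2.96]. Speed limits (rad/s): [2.39, 2.39, 3.14, 3.14, 3.14, 3.14, 3.14].

## Interface

Orientations are given as a rotation vector (axis times angle).
In Python, from station import r, camera, camera_params gives the robot as it stands. The module is installed in compiled form; this text tells all that it offers.
- The arm moves only by the tool carry_out, never from a script. Its arguments are lists of equal length, an entry for each row: "offset": the shift along the world's x, y, z in units of 50 mm (1.0 is 50 mm), a list of three; "spin": the turn about the world's z in units of 6 degrees (1.0 is 6 degrees); "claw": the opening, from -1 (shut) to 1 (fully open). In form: {"offset": [[dx, dy, dz], ...], "spin": [spin, ...], "claw": [claw, ...]}. A call has 1 to 20 rows; each row shifts and turns the commanded pose from where the row before left it; what a row does not reach is not made up. A row lasts 1/10 s, in which the tool goes at most 50 mm and 8.59 degrees, less where a joint would pass 70% of its speed; a pose out of reach is approached as far as the arm can. A call is refused whole if a number of a shift passes 1 or a number of a turn 1, either way. A call with a gripper value outside its range is refused whole. The fingers move at their own pace and stop on an object; "grip_force" is the grip in N (left out, the last holds). Time passes only in rows, so rows that do not move let the fingers close. It gives the time, the measured TCP pose, the force, the opening and the grip force at its end, in the units of the state.
- r.get_obs(): the state, without advancing time (a new reading comes with each control period).
- camera(name): name is "scene" or "side" or "wrist"; returns the picture (480x640x3 uint8, blue, green, red); there is no depth.
- camera_params(name): a dict with "fx", "fy", "cx", "cy" (pixels), "eye" and "attitude" of the camera in the world. Camera axes: x right, y down, z forward; pixel columns grow to the right and rows downward; lengths in mm; the calibration is good to about 2 mm. A picture is of the moment at which its call begins: read the wrist's pose just before it. camera_params takes no time and is no camera call; for the wrist camera it gives the pose at the moment of the call.
- r.finish_job(): hands the job in; it is judged then, once.
The state is a dict: "time_s": time; "qpos": joint angles; "qvel": joint speeds; "joint_torque": joint torques, N m; "tcp_pos": TCP position; "ee_rot": TCP orientation; "ft_force": force on the tool from outside, world axes, zero at the start; "moment": the same for the moment, N m; "width": opening from 0.0 (shut) to 1.0 (fully open); "gripper_force": force on a finger pad.
Only numpy, scipy, OpenCV 4.12 (cv2) and the standard library are available. Lean on these libraries where they do the work, as an engineer would, in place of code of your own. Each camera call takes 0.05 s, during which the arm holds its last target. There are 200 camera calls.

## Task

The coffee tumbler is boxed in at the back of the spice bin: first move the round jar, the square jar and the pepper mill out of the bin so that all three stand on the cork mat, then fetch the tumbler and stand it upright in its davara (the low steel bowl across the bin from the mat). After that put the two jars and the mill back in the bin, each on the very spot where it stood before. Keep everything upright, set things down rather than dropping them, and leave the masala dabba, the whisk and the salt box alone.

Things in the scene. Friction and masses are not known exactly. Their poses are not given: they have to be found in the camera images.
- bin: fixed white plastic spice bin, open on top, 150 (x) x 230 (y) mm; floor and walls 4 mm thick; front (-x, to the robot) and side walls 30 mm high, back wall (+x) 75 mm. Origin: centre of underside. In its frame the tumbler starts near (32, 0) mm, the jars and mill near (-32, 0), (18, 66), (18, -66) mm, shuffled; each goes back within 15 mm of its own spot, turned any way
- round_jar: round empty clear glass jar with a flat steel cap, straight sides, diameter 54 mm, height 130 mm. Loose, about 0.2 kg. Origin: centre of its underside, z up
- square_jar: square empty clear glass jar with a flat square steel cap, 50 x 50 mm, height 120 mm, straight sides. Loose, about 0.2 kg. Origin: centre of its underside, z up, x and y square to its faces
- mill: turned dark wooden pepper mill with a tiny steel button on top, 146 mm high with the button; foot diameter 54 mm, waist 42 mm at 48 mm up, straight grip of diameter 50 mm from 85 to 125 mm up, narrowing above. Loose, about 0.2 kg. Origin: centre of its underside, z up
- tumbler: empty open steel coffee tumbler, 80 mm high, base diameter 50 mm, 52 mm just under the lip (75 mm up), lip diameter 58 mm, wall 2 mm. Loose, about 0.09 kg. Origin: centre of its underside, z up
- davara: low open steel bowl of the coffee set, 30 mm high, rim diameter 100 mm, flat inner floor about 76 mm across and 4 mm above its underside. Loose, about 0.14 kg, on the granite left or right of the bin, across the bin from the mat. Origin: centre of its underside, z up
- mat: fixed flat cork mat, 250 (its x) x 130 (its y) x 5 mm, on the granite left or right of the bin: the side area. Origin: centre of its underside; the top is 5 mm above it
- dabba: bystander: closed round steel masala dabba, diameter 150 mm, 65 mm high plus a lid knob to 81 mm. Origin: centre of its underside
- whisk: bystander: green silicone whisk lying on the granite beyond the work, 250 mm long, 48 mm thick at the loops. Origin: on the granite under its middle, x along it
- salt_box: bystander: closed square wooden salt box, 84 x 84 mm, 58 mm high, on the far side behind the bin. Origin: centre of its underside
Not all that is in view belongs to the job. Of the things shaped like the mill, the wooden one is meant. Leave any purple look-alike of the square_jar alone.

How it is judged (in metres and radians):
On the way, in this order (a step that is already met when the one before it is completed fails the run):
1. the round jar, the square jar and the mill all stand released on the cork mat, the tumbler still in the bin (x of round_jar in the frame of mat between -0.125 and 0.125 m and y of round_jar in the frame of mat between -0.065 and 0.065 m and z of each of round_jar, square_jar, mill in the frame of mat below 0.012 m and contact force between each of round_jar, square_jar, mill and the fingers below 0.3 N and linear speed of each of round_jar, square_jar, mill below 0.03 m/s and angle between each of round_jar, square_jar, mill's own z axis and vertical below 0.12 rad and x of square_jar in the frame of mat between -0.125 and 0.125 m and y of square_jar in the frame of mat between -0.065 and 0.065 m and x of mill in the frame of mat between -0.125 and 0.125 m and y of mill in the frame of mat between -0.065 and 0.065 m and distance of tumbler from where it was at the start of the episode below 0.04 m), for 0.2 s.
2. the tumbler stands released in the davara, the three others still on the mat (horizontal distance between tumbler and davara below 0.015 m and z of tumbler in the frame of davara below 0.01 m and angle between each of davara, tumbler, round_jar, square_jar, mill's own z axis and vertical below 0.12 rad and contact force between each of tumbler, round_jar, square_jar, mill and the fingers below 0.3 N and linear speed of each of tumbler, round_jar, square_jar, mill below 0.03 m/s and x of round_jar in the frame of mat between -0.125 and 0.125 m and y of round_jar in the frame of mat between -0.065 and 0.065 m and z of each of round_jar, square_jar, mill in the frame of mat below 0.012 m and x of square_jar in the frame of mat between -0.125 and 0.125 m and y of square_jar in the frame of mat between -0.065 and 0.065 m and x of mill in the frame of mat between -0.125 and 0.125 m and y of mill in the frame of mat between -0.065 and 0.065 m), for 0.2 s.
At the end, for the whole second after the job is handed in: The tumbler stands upright and released in the davara, within 15 mm of its centre and on its floor; the round jar, the square jar and the mill stand upright, released and at rest in the bin, each within 15 mm of where it stood at the start (horizontal distance between tumbler and davara below 0.015 m and z of tumbler in the frame of davara below 0.01 m and angle between each of davara, tumbler, round_jar, square_jar, mill's own z axis and vertical below 0.12 rad and contact force between each of tumbler, round_jar, square_jar, mill and the fingers below 0.3 N and linear speed of each of tumbler, round_jar, square_jar, mill below 0.03 m/s and distance of each of round_jar, square_jar, mill from where it was at the start of the episode below 0.015 m); the robot touches nothing.
It fails at once if a jar, the mill or the tumbler is tipped over (more than 40 degrees) (angle between any of round_jar, square_jar, mill, tumbler's own z axis and vertical above 0.7 rad).
It fails at once if a jar, the mill or the tumbler is dropped (falls freely 25 mm or more) ((linear speed of round_jar above 0.7 m/s and contact force between round_jar and the fingers below 0.1 N) or (linear speed of square_jar above 0.7 m/s and contact force between square_jar and the fingers below 0.1 N) or (linear speed of mill above 0.7 m/s and contact force between mill and the fingers below 0.1 N) or (linear speed of tumbler above 0.7 m/s and contact force between tumbler and the fingers below 0.1 N)).
It fails at once if the masala dabba, the whisk or the salt box is pushed more than 25 mm (distance of any of dabba, whisk, salt_box from where it was at the start of the episode above 0.025 m).
It also fails if it takes over 144 s, if anything falls off the work surface, if the arm or the gripper's body presses on something with over 40 N, if the wrist force passes 120 N, or if a joint passes its speed limit or range.

## Working session

There is one attempt and no reset: what is moved stays moved. The work goes in short steps, Python scripts to look and compute and a tool call to move; the robot and the scene stay as the last step left them, time stands still between calls to the robot, and variables do not carry over. Pictures are saved under pics/ and viewed, at most 14 in all, crops included, and the job is handed in when it is done.

Besides the shell and the picture viewer there is one more tool, called after "Request:" as name(argument=value, ...) on one line, values as JSON. carry_out: Moves the arm, as the interface text tells. Its arguments: {"type":"object","properties":{"offset":{"type":"array","items":{"type":"array","items":{"type":"number"}}},"spin":{"type":"array","items":{"type":"number"}},"claw":{"type":"array","items":{"type":"number"}},"grip_force":{"type":"number"}},"required":["offset","spin","claw"]}

```bash
mkdir -p pics; python3 - <<'E'
from station import r,camera,camera_params
import cv2
for n in ("scene","side"):
    cv2.imwrite(f"pics/{n}0.png",camera(n)); p=camera_params(n); print(n,p)
o=r.get_obs(); print(o["time_s"],o["tcp_pos"],o["ee_rot"],o["width"])
E
```

```text
scene {'fx': 572.1405934687682, 'fy': 572.1405934687682, 'cx': 313.1228300390192, 'cy': 241.79178373301886, 'eye': array([ 963.72579855,  629.09254314, 1185.11859451]), 'attitude': array([-0.79574603, -2.78422668,  0.80034572])}
side {'fx': 596.5989248100664, 'fy': 596.5989248100664, 'cx': 330.5504534160758, 'cy': 237.15703950204627, 'eye': array([173.6058111 , 798.27433036, 849.35877051]), 'attitude': array([-0.66842383,  2.60783511, -1.18189131])}
0.1 [ 222.22925945 -636.78466883  217.8175909 ] [-3.09585174e+00 -5.24691988e-01  6.35177693e-04] 0.9995158115630868
```

View pics/scene0.png

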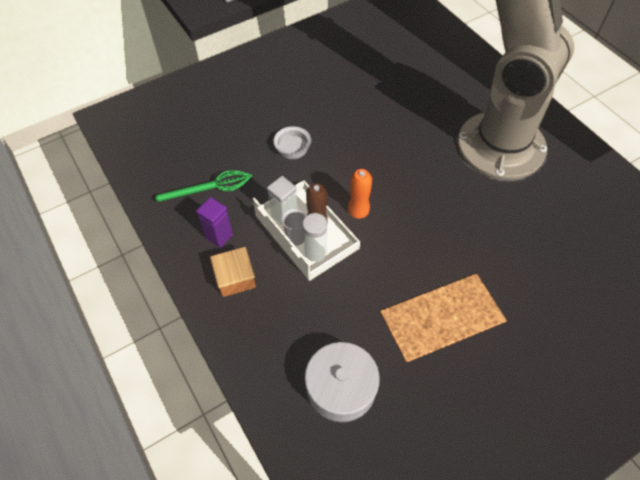

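View pics/side0.png

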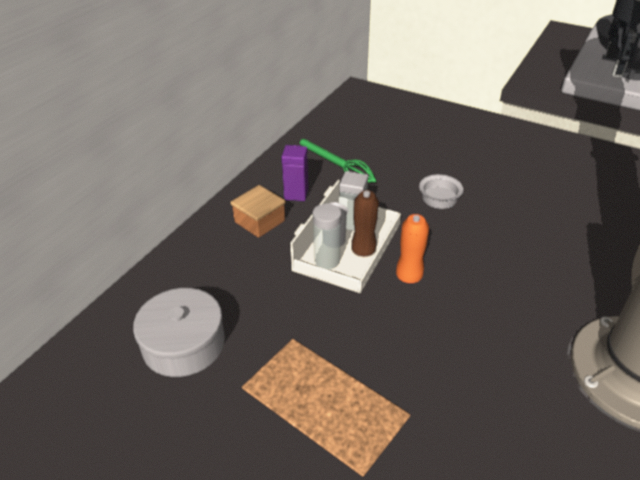

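The scene picture shows:
- **Candidates for the mill:** the dark wooden mill at (316,187) and the orange one at (360,190). I take the wooden one.
- **Candidates for the square jar:** the steel-capped clear jar at (281,188) and the purple one at (213,220). I take the clear one.
- **Other items:** round jar cap (315,223), tumbler (294,223), davara (292,142), mat (445,315).

Next is a close crop to check these choices.

```bash
cat > h.py <<'E'
import numpy as np,cv2
from scipy.spatial.transform import Rotation as R
from station import r,camera,camera_params
def ray(p,uv):
    d=np.array([(uv[0]-p["cx"])/p["fx"],(uv[1]-p["cy"])/p["fy"],1.])
    return R.from_rotvec(p["attitude"]).apply(d)
def onz(p,uv,z):
    d=ray(p,uv); e=np.array(p["eye"]); return (e+d*(z-e[2])/d[2])[:2]
def proj(p,X):
    c=R.from_rotvec(p["attitude"]).inv().apply(np.array(X)-p["eye"])
    return np.array([p["fx"]*c[0]/c[2]+p["cx"],p["fy"]*c[1]/c[2]+p["cy"]])
E
python3 - <<'E'
from h import *
s=cv2.imread("pics/scene0.png"); d=cv2.imread("pics/side0.png")
a=cv2.resize(s[120:280,240:400],(600,600),interpolation=cv2.INTER_CUBIC)
b=cv2.resize(d[160:300,280:440],(686,600),interpolation=cv2.INTER_CUBIC)
cv2.imwrite("pics/c1.png",a);cv2.imwrite("pics/c2.png",b)
p=camera_params("scene");q=camera_params("side")
# attitude test
print(proj(p,[0,0,0]),proj(q,[0,0,0]))
# mat by colour
for n,im,pp in(("scene",s,p),("side",d,q)):
    h=cv2.cvtColor(im,cv2.COLOR_BGR2HSV)
    m=cv2.inRange(h,(5,90,90),(25,255,255))
    cs=cv2.findContours(m,0,1)[0]
    for c in sorted(cs,key=cv2.contourArea)[::-1][:3]:
        bx=cv2.boxPoints(cv2.minAreaRect(c)); 
        hull=cv2.approxPolyDP(cv2.convexHull(c),6,True)[:,0]
        print(n,cv2.contourArea(c),[tuple(onz(pp,v,5).round()) for v in hull])
E
```

```text
[499.78209723 144.84606587] [640.23938121 372.32318178]
scene 6110.0 [(np.float64(315.0), np.float64(273.0)), (np.float64(338.0), np.float64(402.0)), (np.float64(584.0), np.float64(358.0)), (np.float64(560.0), np.float64(231.0))]
scene 1585.0 [(np.float64(740.0), np.float64(-82.0)), (np.float64(771.0), np.float64(30.0)), (np.float64(844.0), np.float64(15.0)), (np.float64(823.0), np.float64(-101.0))]
scene 960.5 [(np.float64(358.0), np.float64(-127.0)), (np.float64(356.0), np.float64(-94.0)), (np.float64(422.0), np.float64(-7.0)), (np.float64(461.0), np.float64(1.0)), (np.float64(470.0), np.float64(-34.0)), (np.float64(412.0), np.float64(-113.0))]
side 10859.0 [(np.float64(561.0), np.float64(231.0)), (np.float64(316.0), np.float64(268.0)), (np.float64(335.0), np.float64(398.0)), (np.float64(579.0), np.float64(358.0))]
side 1883.5 [(np.float64(869.0), np.float64(-131.0)), (np.float64(789.0), np.float64(-109.0)), (np.float64(752.0), np.float64(-50.0)), (np.float64(771.0), np.float64(29.0)), (np.float64(845.0), np.float64(9.0)), (np.float64(893.0), np.float64(-43.0))]
side 1680.5 [(np.float64(499.0), np.float64(-214.0)), (np.float64(464.0), np.float64(-186.0)), (np.float64(416.0), np.float64(-38.0)), (np.float64(438.0), np.float64(3.0)), (np.float64(461.0), np.float64(-7.0)), (np.float64(515.0), np.float64(-154.0))]
```

View pics/c1.png

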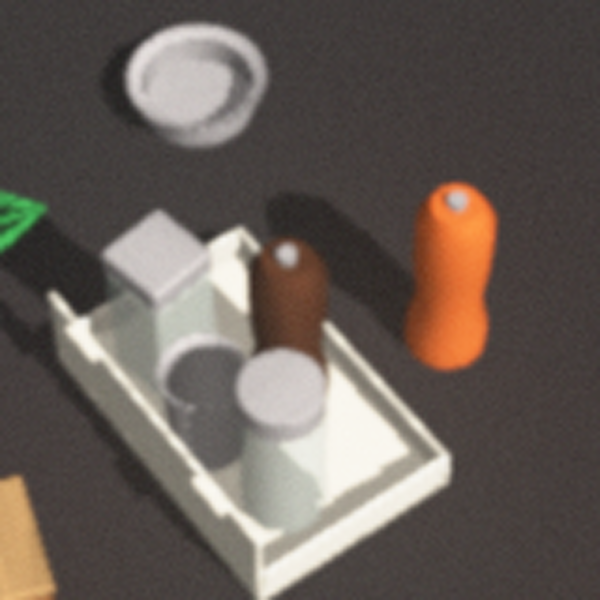

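View pics/c2.png

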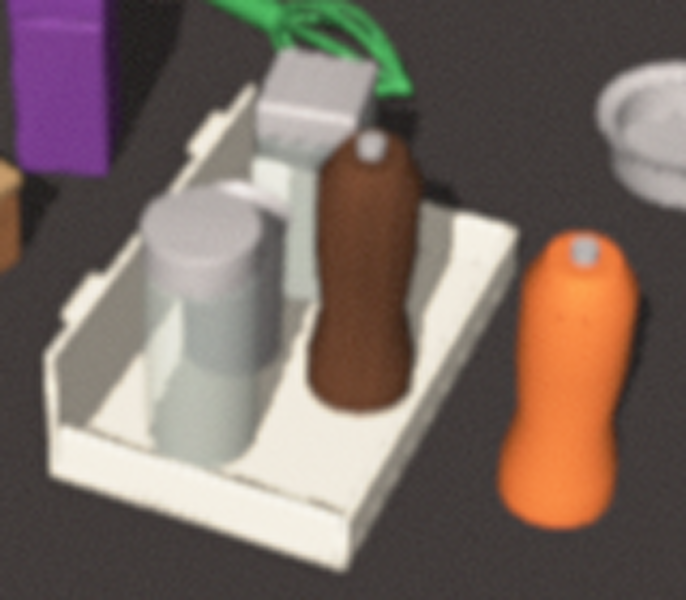

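Both crops confirm the choices: the wooden mill's button is at c1 (287,252), the clear square jar's cap at (157,252), the round cap at (280,385) and the tumbler lip at about (205,375). The orange mill stands just in front of the bin. Next I turn these into positions.

```bash
python3 - <<'E'
from h import *
p=camera_params("scene");q=camera_params("side")
S=lambda u,v:(u/3.75+240-.4,v/3.75+120-.4)
D=lambda u,v:(u/4.2875+280-.4,v/4.2875+160-.4)
for n,a,b,z in [("mill",(287,248),(371,138),150),("round",(280,385),(203,230),134),("square",(157,252),(318,90),124),("orange",(457,197),(586,240),146),
 ("binFR30",(450,458),(347,543),30),("binFR0",(450,482),(345,572),0),("binFL30",(240,230),(518,232),30),("binBR75",(262,545),(50,360),75),("binBR0",(262,600),(50,478),0),("binBL75",(50,292),(252,88),75)]:
    print(n,onz(p,S(*a),z).round(1),onz(q,D(*b),z).round(1))
s=cv2.imread("pics/scene0.png")
print("sq corners",[onz(p,S(*c),124).round() for c in [(157,210),(211,258),(156,297),(104,257)]],[onz(q,D(*c),124).round() for c in [(283,50),(378,65),(358,130),(258,112)]])
print("tumbler",[onz(p,S(*c),84).round() for c in [(160,375),(175,345),(208,333),(240,345)]])
print("davara",[onz(p,S(*c),30).round() for c in [(126,82),(268,72),(197,24),(190,132)]])
d=cv2.imread("pics/side0.png"); g=d[165:215,405:475]
for n,im,pp,(x0,y0,x1,y1) in(("scene",s,p,(265,120,320,165)),("side",d,q,(408,168,475,212))):
    g=cv2.cvtColor(im,cv2.COLOR_BGR2GRAY)[y0:y1,x0:x1]; m=(g>95).astype(np.uint8)
    c=max(cv2.findContours(m,0,1)[0],key=cv2.contourArea); hull=cv2.convexHull(c)[:,0]+[x0,y0]
    w=np.array([onz(pp,v,30) for v in hull]); print(n,"dav rim-plane extents",w.min(0).round(),w.max(0).round())
E
```

```text
mill [553.5 -49.4] [557.  -52.5]
round [604.1  23.9] [601.3  25.1]
square [ 613.  -106.9] [ 610.5 -106.3]
orange [442.6 -29.6] [444.9 -36.4]
binFR30 [506.6  68.6] [500.7  74.9]
binFR0 [505.   69.1] [505.4  65.3]
binFL30 [ 524.9 -158.2] [ 522.4 -163.3]
binBR75 [653.1  81.5] [652.   76.7]
binBR0 [652.7  78.1] [654.7  78.1]
binBL75 [ 671.  -149.7] [ 670.6 -152.5]
sq corners [array([ 596., -135.]), array([587., -85.]), array([631., -77.]), array([ 643., -121.])] [array([ 641., -128.]), array([ 594., -139.]), array([579., -87.]), array([627., -77.])]
tumbler [array([646., -51.]), array([627., -66.]), array([605., -62.]), array([592., -44.])]
davara [array([ 525., -315.]), array([ 434., -269.]), array([ 454., -336.]), array([ 510., -251.])]
scene dav rim-plane extents [ 429. -345.] [ 530. -231.]
side dav rim-plane extents [ 430. -351.] [ 531. -219.]
```

Request:
carry_out(offset=[[0.3, 0.4, 0.2], [0.38, 0.66, 0.2], [0.38, 0.66, 0.2], [0.38, 0.66, 0.2], [0.38, 0.66, 0.2], [0.38, 0.66, 0], [0.38, 0.66, 0], [0.38, 0.66, 0], [0.38, 0.66, 0], [0.38, 0.66, 0], [0.38, 0.66, 0], [0.38, 0.66, 0], [0.38, 0.66, 0], [0.38, 0.66, 0], [0.38, 0.66, 0], [0.38, 0.66, 0], [0.38, 0.66, 0], [0.38, 0.66, 0], [0.38, 0.66, 0], [0.3, 0.4, 0]], spin=[-0.24, -0.24, -0.24, -0.24, -0.24, -0.24, -0.24, -0.24, -0.24, -0.24, -0.24, -0.24, -0.24, -0.24, -0.24, -0.24, -0.24, -0.24, -0.24, -0.24], claw=[1, 1, 1, 1, 1, 1, 1, 1, 1, 1, 1, 1, 1, 1, 1, 1, 1, 1, 1, 1], grip_force=40)

```text
time_s: 2.1
tcp_pos: [594.9, 0.2, 268.3]
ee_rot: [-3.13, 0.258, 0.001]
ft_force: [0.5, -0.8, -0.1]
width: 1.0
gripper_force: 0.0
```

```bash
python3 - <<'E'
from h import *
o=r.get_obs(); print(o["time_s"],o["tcp_pos"],o["ee_rot"]); p=camera_params("wrist"); print(p); im=camera("wrist"); cv2.imwrite("pics/w1.png",im)
import json;json.dump({k:np.array(v).tolist() for k,v in p.items()},open("w1.json","w"))
E
```

```text
2.1 [5.94898488e+02 1.57646029e-01 2.68319412e+02] [-3.12980231e+00  2.58410466e-01  1.05558177e-03]
{'fx': 346.01720179324474, 'fy': 346.01720179324474, 'cx': 318.6133602912866, 'cy': 238.10761508158532, 'eye': array([664.5066254 , -13.06379087, 423.07332558]), 'attitude': array([ 1.90533916, -2.24462759, -0.32030588])}
```

View pics/w1.png

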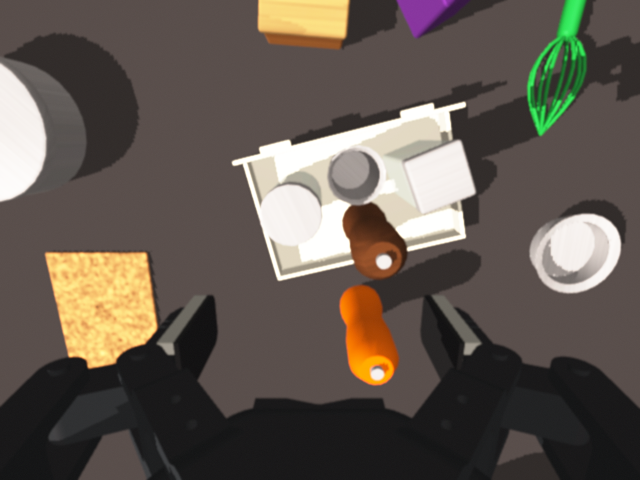

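The wrist view shows the round cap at (291,214), square cap corners (404,163), (460,142), (475,189), (420,212), mill button (384,262), tumbler lip about (356,175) and davara rim about (575,253).

```bash
python3 - <<'E'
from h import *
import json
p={k:np.array(v) for k,v in json.load(open("w1.json")).items()}
im=cv2.imread("pics/w1.png"); g=cv2.cvtColor(im,cv2.COLOR_BGR2GRAY)
# davara rim: bright mask hull in rim plane
sub=g[200:310,510:640]; c=max(cv2.findContours((sub>110).astype(np.uint8),0,1)[0],key=cv2.contourArea)
w=np.array([onz(p,v+[510,200],30) for v in cv2.convexHull(c)[:,0]],np.float32)
print("dav circle",cv2.minEnclosingCircle(w), w.min(0),w.max(0))
print("round ",onz(p,(291,214),134),[onz(p,v,134).round() for v in((259,213),(322,213),(291,184),(291,245))])
sq=[onz(p,v,124) for v in((404,163),(460,142),(475,189),(420,212))]; print("sq",np.mean(sq,0),np.round(sq))
print("mill",onz(p,(384,261),150)); print("orange",onz(p,(377,372),146))
print("tum",[onz(p,v,84).round() for v in((328,175),(385,175),(356,147),(356,204))],onz(p,(356,175),84))
print("bin FR30,FL30",onz(p,(281,279),30),onz(p,(465,238),30))
ps=camera_params("scene")
print("dabba knob",onz(ps,(340,372),81))
E
```

```text
dav circle ((484.90887451171875, -291.5118103027344), 56.20100402832031) [ 431.17343 -346.3864 ] [ 532.9776  -238.81956]
round  [607.07697772  20.96861691] [array([612.,  48.]), array([604.,  -5.]), array([632.,  16.]), array([580.,  26.])]
sq [ 616.1557022  -109.29647228] [[ 633.  -80.]
 [ 642. -128.]
 [ 601. -139.]
 [ 588.  -90.]]
mill [558.15200475 -50.33983851]
orange [447.68027785 -32.14325223]
tum [array([629., -16.]), array([620., -70.]), array([651., -46.]), array([597., -39.])] [624.82346965 -42.40829863]
bin FR30,FL30 [508.54777255  60.29787193] [ 524.62376401 -164.28969483]
dabba knob [731.08981569 325.32445349]
```

Request:
carry_out(offset=[[0.2, 0.46, 0], [0, 0, -0.5], [0, 0, -0.5], [0, 0, -0.5], [0, 0, -0.5], [0, 0, -0.5], [0, 0, -0.4], [0, 0, -0.15], [0, 0, 0], [0, 0, 0], [0, 0, 0], [0, 0, 0], [0, 0, 0], [0, 0, 0], [0, 0, 0], [0, 0, 0]], spin=[0, 0, 0, 0, 0, 0, 0, 0, 0, 0, 0, 0, 0, 0, 0, 0], claw=[1, 1, 1, 1, 1, 1, 1, 1, 1, 0, 0, -1, -1, -1, -1, -1])

```text
time_s: 3.75
tcp_pos: [613.9, 26.5, 126.5]
ee_rot: [-3.121, 0.256, -0.033]
ft_force: [0.5, 9.6, 38.6]
width: -0.001
gripper_force: 19.9
```

```bash
python3 - <<'E'
from h import *
o=r.get_obs(); print(o["tcp_pos"],o["width"],o["ft_force"],o["moment"])
a=camera("wrist");b=camera("side")[130:310,260:460]
cv2.imwrite("pics/m1.png",np.hstack([cv2.resize(a,(480,360)),cv2.resize(b,(320,360))]))
E
```

```text
[613.92961297  26.52390557 126.47449326] -0.0009974884847160318 [ 0.49067901  9.56360835 38.58413448] [2.15503304e+00 8.87297634e-04 6.69009483e-02]
```

View pics/m1.png

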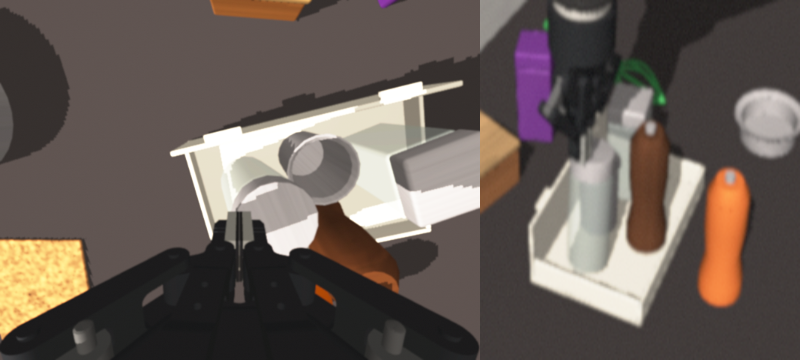

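```bash
python3 - <<'E'
from h import *
import json
o=r.get_obs();p=camera_params("wrist"); T=np.array(o["tcp_pos"]); Rm=R.from_rotvec(o["ee_rot"]).as_matrix()
print("rot z",Rm[:,2],"y",Rm[:,1])
print("tcp px",proj(p,T),"tip px",proj(p,T+19*Rm[:,2]))
p1={k:np.array(v) for k,v in json.load(open("w1.json")).items()}
print("w1 tcp",proj(p1,[594.9,.2,268.3]))
a=camera("wrist"); b=camera("scene")[150:280,240:400]
cv2.imwrite("pics/m2.png",np.hstack([cv2.resize(a[200:440,200:520],(500,400)),cv2.resize(b,(300,244)).repeat(1,0) if 0 else cv2.copyMakeBorder(cv2.resize(b,(300,244)),0,156,0,0,0)]))
E
```

```text
rot z [ 0.02191852  0.00764092 -0.99973056] y [-0.16270176 -0.98661277 -0.0111078 ]
tcp px [315.76450663 289.58171514] tip px [316.08822132 274.7879967 ]
w1 tcp [315.75667204 289.60648289]
```

View pics/m2.png

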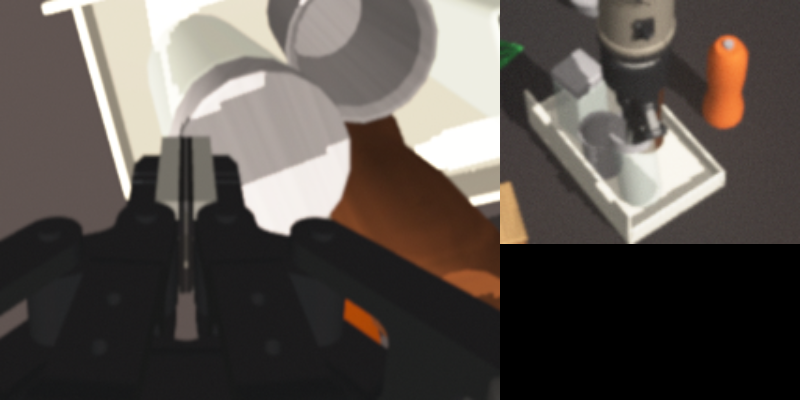

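```bash
python3 - <<'E'
from h import *
p=camera_params("wrist"); q=camera_params("side")
f=lambda u,v:(u/1.5625+200,v/1.6667+200)
for z in(134,124,110): print(z,[onz(p,f(*c),z).round(1) for c in((350,140),(260,60),(180,130),(262,238))], )
b=lambda u,v:((u-480)/1.6+260,v/2+130)
print("side cap L,R",onz(q,b(573,165),134),onz(q,b(617,165),134), "base",onz(q,b(590,270),4))
E
```

```text
134 [array([612. , -23.9]), array([638.8,  -0.7]), array([622.8,  25. ]), array([585.8,   5.5])]
124 [array([607.5, -26.3]), array([636.1,  -1.5]), array([618.9,  25.9]), array([579.5,   5. ])]
110 [array([601.1, -29.7]), array([632.2,  -2.7]), array([613.5,  27.1]), array([570.6,   4.4])]
side cap L,R [617.06430933  31.2646064 ] [571.15752905   5.91430934] base [594.704517   29.4929402]
```

Request:
carry_out(offset=[[0, 0, 0.2], [0, 0, 0.2], [0, 0, 0]], spin=[0, 0, 0], claw=[-1, -1, -1])

```text
time_s: 4.25
tcp_pos: [605.2, 19.3, 137.8]
ee_rot: [3.131, -0.263, 0.004]
ft_force: [1.2, 0.2, 0.8]
width: 0.003
gripper_force: 0.0
```

```bash
python3 - <<'E'
from h import *
o=r.get_obs(); print(o["tcp_pos"],o["width"],o["ft_force"],o["qvel"].round(3))
E
```

```text
[605.17921932  19.30282685 137.790793  ] 0.0026997922144669164 [1.23247468 0.17061988 0.84583738] [-0.001  0.027  0.006  0.026  0.005 -0.022 -0.006]
```

Request:
carry_out(offset=[[0, 0, 0.3], [0, 0, 0.5], [0, 0, 0.5], [0, 0, 0.5], [0, 0, 0.5], [0, 0, 0.3], [0, 0, 0]], spin=[0, 0, 0, 0, 0, 0, 0], claw=[-1, -1, -1, -1, -1, -1, 1])

```text
time_s: 4.95
tcp_pos: [605.5, 19.7, 268.4]
ee_rot: [-3.13, 0.262, -0.006]
ft_force: [0.7, -0.1, -1.5]
width: 0.151
gripper_force: 0.0
```

```bash
python3 - <<'E'
from h import *
o=r.get_obs(); print(o["time_s"],o["tcp_pos"],o["ft_force"]);p=camera_params("wrist"); im=camera("wrist"); cv2.imwrite("pics/w2.png",im)
import json;json.dump({k:np.array(v).tolist() for k,v in p.items()},open("w2.json","w"))
b=camera("side"); cv2.imwrite("pics/s2.png",b); cv2.imwrite("pics/sc2.png",camera("scene"))
cv2.imwrite("pics/w2c.png",np.hstack([im[60:460,100:540],cv2.resize(b[130:310,280:440],(356,400))]))
E
```

```text
4.95 [605.51773084  19.69996677 268.40973633] [ 0.67706693 -0.09735374 -1.49334425]
```

View pics/w2c.png

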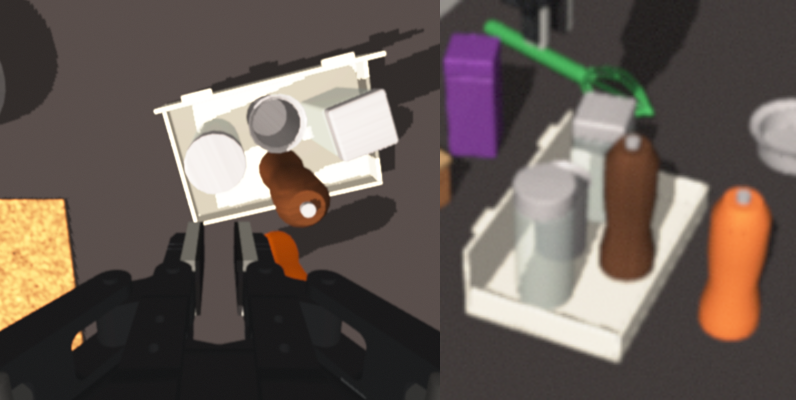

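```bash
python3 - <<'E'
from h import *
import json
p={k:np.array(v) for k,v in json.load(open("w2.json")).items()}
im=cv2.imread("pics/w2.png"); g=cv2.cvtColor(im,cv2.COLOR_BGR2GRAY)
for n,v,z in(("round",(314,222),134),("mill",(408,270),150),("sqTL",(427,166),124),("TR",(483,149),124),("BR",(498,195),124),("BL",(441,220),124),("tum",(375,183),84)): print(n,onz(p,v,z).round(1))
for z in (100,134,170): print(z,proj(p,[605.5,19.7,z]))
# side: round cap
q=camera_params("side"); D=lambda u,v:((u-440)/2.225+280,v/2.222+130)
print(onz(q,D(550,187),134),onz(q,D(632,141),150))
E
```

```text
round [608.1  22.2]
mill [557.8 -49.9]
sqTL [638.1 -80.1]
TR [ 644.4 -127.5]
BR [ 603.2 -138.9]
BL [589.1 -88.6]
tum [625.4 -40.4]
100 [317.54534452 216.08941053]
134 [317.34544134 224.48772374]
170 [317.07959201 235.65656051]
[595.77119854  25.23213337] [554.37120518 -47.79707937]
```

Request:
carry_out(offset=[[0, 0.06, 0], [0, 0, 0], [0, 0, 0], [0, 0, -0.4], [0, 0, -0.5], [0, 0, -0.5], [0, 0, -0.5], [0, 0, -0.5], [0, 0, -0.4], [0, 0, -0.3], [0, 0, -0.1], [0, 0, 0], [0, 0, 0]], spin=[0, 0, 0, 0, 0, 0, 0, 0, 0, 0, 0, 0, 0], claw=[1, 1, 1, 1, 1, 1, 1, 1, 1, 1, 1, 1, 1], grip_force=30)

```text
time_s: 6.4
tcp_pos: [605.2, 22.9, 107.1]
ee_rot: [-3.13, 0.262, -0.002]
ft_force: [-0.8, 0.4, 0.3]
width: 1.001
gripper_force: 0.0
```

Request:
carry_out(offset=[[0, 0, 0], [0, 0, 0], [0, 0, 0]], spin=[0, 0, 0], claw=[0.5, 0.5, 0.5])

```text
time_s: 6.7
tcp_pos: [604.8, 22.7, 106.8]
ee_rot: [-3.131, 0.262, -0.002]
ft_force: [-0.9, -0.3, 0.9]
width: 0.749
gripper_force: 0.0
```

```bash
python3 - <<'E'
from h import *
im=camera("wrist"); p=camera_params("wrist"); b=camera("side")
cv2.imwrite("pics/w3c.png",np.hstack([im[100:480,120:540],cv2.resize(b[130:310,280:440],(338,380))]))
E
```

```text
(no output)
```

View pics/w3c.png

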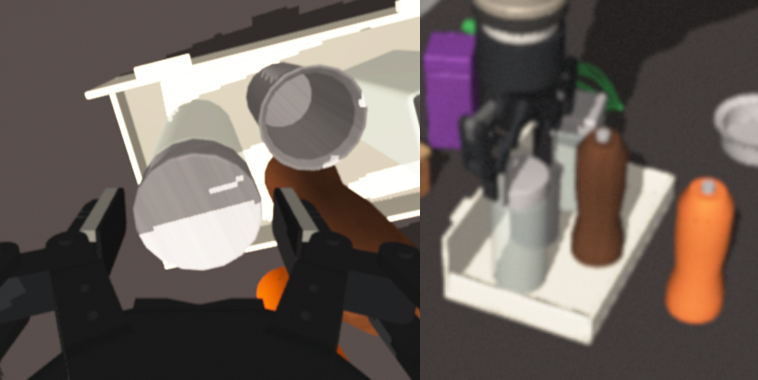

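Request:
carry_out(offset=[[0, 0, 0], [0, 0, 0], [0, 0, 0], [0, 0, 0]], spin=[0, 0, 0, 0], claw=[0.3, 0.2, 0.1, 0])

```text
time_s: 7.2
tcp_pos: [604.7, 22.8, 106.6]
ee_rot: [-3.131, 0.262, -0.001]
ft_force: [-1.5, 0.1, 5.2]
width: 0.62
gripper_force: 31.5
```

Request:
carry_out(offset=[[0, 0, 0.1], [0, 0, 0.2], [0, 0, 0.2], [0, 0, 0.1], [0, 0, 0]], spin=[0, 0, 0, 0, 0], claw=[0, 0, 0, 0, 0])

```text
time_s: 7.7
tcp_pos: [605.2, 22.7, 137.4]
ee_rot: [-3.13, 0.262, -0.003]
ft_force: [0.1, -0.6, -2.1]
width: 0.612
gripper_force: 32.2
```

Request:
carry_out(offset=[[0, 0, 0.3], [-0.18, 0.23, 0.3], [-0.35, 0.455, 0], [-0.35, 0.455, 0], [-0.35, 0.455, 0], [-0.35, 0.455, 0], [-0.35, 0.455, 0], [-0.35, 0.455, 0], [-0.35, 0.455, 0], [-0.35, 0.455, 0], [-0.35, 0.455, 0], [-0.35, 0.455, 0], [-0.35, 0.455, 0], [-0.35, 0.455, 0], [-0.18, 0.23, 0], [-0.14, 0.18, 0], [0, 0, 0], [0, 0, 0]], spin=[0, 0, 0, 0, 0, 0, 0, 0, 0, 0, 0, 0, 0, 0, 0, 0, 0, 0], claw=[0, 0, 0, 0, 0, 0, 0, 0, 0, 0, 0, 0, 0, 0, 0, 0, 0, 0])

```text
time_s: 9.5
tcp_pos: [369.7, 327.2, 166.6]
ee_rot: [3.13, -0.262, 0.001]
ft_force: [-0.5, -1.0, -2.3]
width: 0.615
gripper_force: 32.4
```

Request:
carry_out(offset=[[0, 0, -0.3], [0, 0, -0.4], [0, 0, -0.25], [0, 0, -0.12], [0, 0, -0.05], [0, 0, -0.04], [0, 0, 0]], spin=[0, 0, 0, 0, 0, 0, 0], claw=[0, 0, 0, 0, 0, 0, 0])

```text
time_s: 10.2
tcp_pos: [369.7, 327.9, 108.5]
ee_rot: [-3.13, 0.262, -0.001]
ft_force: [0.2, -0.3, -2.2]
width: 0.617
gripper_force: 32.3
```

Request:
carry_out(offset=[[0, 0, -0.03], [0, 0, 0], [0, 0, 0], [0, 0, 0], [0, 0, 0], [0, 0, 0.3], [0, 0, 0.5], [0, 0, 0.5], [0, 0, 0.5], [0, 0, 0.5]], spin=[0, 0, 0, 0, 0, 0, 0, 0, 0, 0], claw=[0, 0, 0.4, 0.8, 1, 1, 1, 1, 1, 1])

```text
time_s: 11.2
tcp_pos: [369.2, 327.6, 222.7]
ee_rot: [3.131, -0.261, -0.0]
ft_force: [0.3, -0.3, -0.6]
width: 1.001
gripper_force: 0.0
```

Request:
carry_out(offset=[[0.12, -0.245, 0], [0.25, -0.505, 0], [0.25, -0.505, 0], [0.25, -0.505, 0], [0.25, -0.505, 0], [0.25, -0.505, 0], [0.25, -0.505, 0], [0.25, -0.505, 0], [0.25, -0.505, 0], [0.25, -0.505, 0], [0.25, -0.505, 0], [0.25, -0.505, 0], [0.25, -0.505, 0], [0.25, -0.505, 0], [0.25, -0.505, 0], [0.12, -0.245, 0], [0, 0, 0], [0, 0, 0]], spin=[0, 0, 0, 0, 0, 0, 0, 0, 0, 0, 0, 0, 0, 0, 0, 0, 0, 0], claw=[1, 1, 1, 1, 1, 1, 1, 1, 1, 1, 1, 1, 1, 1, 1, 1, 1, 1])

```text
time_s: 13.0
tcp_pos: [556.0, -49.0, 221.5]
ee_rot: [-3.13, 0.26, 0.001]
ft_force: [-0.6, 0.2, 0.4]
width: 0.996
gripper_force: 0.0
```

```bash
python3 - <<'E'
from h import *
import json
o=r.get_obs(); print(o["time_s"],o["tcp_pos"]);p=camera_params("wrist"); im=camera("wrist"); cv2.imwrite("pics/w4.png",im)
json.dump({k:np.array(v).tolist() for k,v in p.items()},open("w4.json","w"))
h=cv2.cvtColor(im,cv2.COLOR_BGR2HSV)
m=proj(p,[557,-51,150]).round().astype(int); print("pred px",m)
x0,y0=m-28; sub=im[y0:y0+56,x0:x0+56]; g=cv2.cvtColor(sub,cv2.COLOR_BGR2HSV)
mk=((g[...,1]<60)&(g[...,2]>110)).astype(np.uint8); n,l,st,c=cv2.connectedComponentsWithStats(mk)
for i in range(1,n):
    if st[i,4]>15: print(st[i],c[i]+[x0,y0],onz(p,c[i]+[x0,y0],150))
E
```

```text
13.0 [555.989654   -49.00265394 221.49362377]
pred px [319 244]
[ 19  18  18  19 272] [318.40441176 242.88235294] [557.79196929 -50.39562333]
```

Request:
carry_out(offset=[[0.02, -0.03, -0.3], [0, 0, -0.5], [0, 0, -0.5], [0, 0, -0.5], [0, 0, -0.3], [0, 0, -0.15], [0, 0, 0], [0, 0, 0], [0, 0, 0], [0, 0, 0], [0, 0, 0], [0, 0, 0], [0, 0, 0]], spin=[0, 0, 0, 0, 0, 0, 0, 0, 0, 0, 0, 0, 0], claw=[1, 1, 1, 1, 1, 1, 1, 0.5, 0.3, 0.2, 0.1, 0, 0])

```text
time_s: 14.35
tcp_pos: [558.6, -51.6, 110.5]
ee_rot: [-3.13, 0.262, -0.004]
ft_force: [-0.2, 0.5, 6.7]
width: 0.561
gripper_force: 30.4
```

Request:
carry_out(offset=[[0, 0, 0.15], [0, 0, 0.3], [0, 0, 0.3], [-0.1, 0.3, 0.3], [-0.15, 0.5, 0.15], [-0.15, 0.5, 0], [-0.15, 0.5, 0], [-0.15, 0.5, 0], [-0.15, 0.5, 0], [-0.15, 0.5, 0], [-0.15, 0.5, 0], [-0.15, 0.5, 0], [-0.15, 0.5, 0], [-0.15, 0.5, 0], [-0.15, 0.5, 0], [-0.15, 0.5, 0], [-0.15, 0.5, 0], [-0.1, 0.3, 0], [-0.05, 0.22, 0], [0, 0, 0]], spin=[0, 0, 0, 0, 0, 0, 0, 0, 0, 0, 0, 0, 0, 0, 0, 0, 0, 0, 0, 0], claw=[0, 0, 0, 0, 0, 0, 0, 0, 0, 0, 0, 0, 0, 0, 0, 0, 0, 0, 0, 0])

```text
time_s: 16.35
tcp_pos: [446.1, 316.1, 169.5]
ee_rot: [-3.13, 0.257, 0.001]
ft_force: [-1.5, 0.0, -2.7]
width: 0.561
gripper_force: 31.6
```

Request:
carry_out(offset=[[0, 0, -0.3], [0, 0, -0.4], [0, 0, -0.25], [0, 0, -0.12], [0, 0, -0.06], [0, 0, -0.03], [0, 0, 0], [0, 0, 0]], spin=[0, 0, 0, 0, 0, 0, 0, 0], claw=[0, 0, 0, 0, 0, 0, 0, 0])

```text
time_s: 17.15
tcp_pos: [447.7, 314.5, 111.7]
ee_rot: [-3.13, 0.262, -0.001]
ft_force: [-0.6, 0.0, -3.2]
width: 0.561
gripper_force: 31.6
```

Request:
carry_out(offset=[[0, 0, -0.03], [0, 0, 0], [0, 0, 0]], spin=[0, 0, 0], claw=[0, 0, 0])

```text
time_s: 17.45
tcp_pos: [448.5, 315.0, 111.4]
ee_rot: [-3.129, 0.262, -0.004]
ft_force: [-0.6, -0.9, 8.1]
width: 0.558
gripper_force: 32.6
```

Contact; release and retreat.

Request:
carry_out(offset=[[0, 0, 0], [0, 0, 0], [0, 0, 0], [0, 0, 0.3], [0, 0, 0.5], [0, 0, 0.5], [0, 0, 0.5], [0, 0, 0.5]], spin=[0, 0, 0, 0, 0, 0, 0, 0], claw=[0.2, 0.6, 1, 1, 1, 1, 1, 1])

```text
time_s: 18.25
tcp_pos: [447.3, 314.0, 225.6]
ee_rot: [3.13, -0.262, -0.0]
ft_force: [0.3, -0.4, -0.7]
width: 0.999
gripper_force: 0.0
```

Request:
carry_out(offset=[[0.07, -0.22, 0], [0.2, -0.5, 0], [0.2, -0.5, 0], [0.2, -0.5, 0], [0.2, -0.5, 0], [0.2, -0.5, 0], [0.2, -0.5, 0], [0.2, -0.5, 0], [0.2, -0.5, 0], [0.2, -0.5, 0], [0.2, -0.5, 0], [0.2, -0.5, 0], [0.2, -0.5, 0], [0.2, -0.5, 0], [0.2, -0.5, 0], [0.2, -0.5, 0], [0.2, -0.5, 0], [0.07, -0.22, 0], [0, 0, 0], [0, 0, 0]], spin=[0.2, 0.2, 0.2, 0.2, 0.2, 0.2, 0.2, 0.2, 0.2, 0.2, 0.2, 0.2, 0.2, 0.2, 0.2, 0.2, 0.2, 0.2, 0, 0], claw=[1, 1, 1, 1, 1, 1, 1, 1, 1, 1, 1, 1, 1, 1, 1, 1, 1, 1, 1, 1])

```text
time_s: 20.25
tcp_pos: [614.1, -107.1, 224.4]
ee_rot: [-3.124, -0.329, 0.001]
ft_force: [-0.0, 0.8, -0.5]
width: 1.004
gripper_force: 0.0
```

```bash
python3 - <<'E'
from h import *
import json
o=r.get_obs(); print(o["time_s"],o["tcp_pos"],o["ee_rot"]);p=camera_params("wrist"); im=camera("wrist"); cv2.imwrite("pics/w5.png",im)
json.dump({k:np.array(v).tolist() for k,v in p.items()},open("w5.json","w"))
m=proj(p,[614,-108,124]).round().astype(int); print("pred px",m)
cv2.imwrite("pics/w5c.png",cv2.resize(im[60:360,180:480],(600,600),interpolation=cv2.INTER_CUBIC))
E
```

```text
20.25 [ 614.14794084 -107.13351456  224.40681147] [-3.12361930e+00 -3.28785473e-01  8.21617095e-04]
pred px [318 234]
```

View pics/w5c.png

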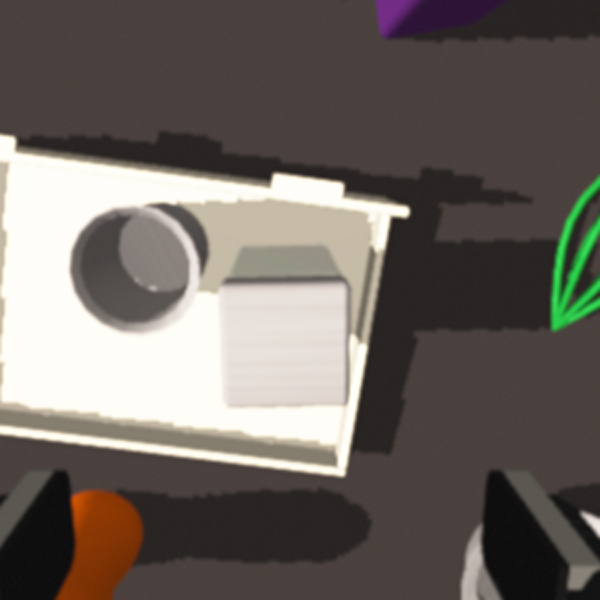

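```bash
python3 - <<'E'
from h import *
import json
print(r.get_obs()["qpos"].round(2))
p={k:np.array(v) for k,v in json.load(open("w5.json")).items()}
f=lambda u,v:(u/2+180-.25,v/2+60-.25)
w=[onz(p,f(*c),124) for c in((219,282),(348,279),(349,404),(224,407))]; print(np.round(w,1),np.mean(w,0))
print("tum",onz(p,f(134,269),84), "wall back BL",onz(p,f(408,210),75))
E
```

```text
[ 0.23  0.4  -0.21  1.67  0.09  1.09 -1.37]
[[ 634.8  -81.6]
 [ 646.  -128.3]
 [ 598.2 -140.3]
 [ 586.7  -92.7]] [ 616.41579425 -110.71647338]
tum [625.15971484 -42.97761718] wall back BL [ 673.42871498 -153.00956758]
```

Request:
carry_out(offset=[[0.02, -0.06, 0], [0, 0, 0], [0, 0, 0], [0, 0, 0], [0, 0, 0], [0, 0, 0], [0, 0, 0], [0, 0, 0], [0, 0, 0], [0, 0, -0.2], [0, 0, -0.2], [0, 0, -0.2], [0, 0, -0.1], [0, 0, 0], [0, 0, 0], [0, 0, 0], [0, 0, 0]], spin=[0.5, 1, 1, 1, 1, 1, 1, 1, 1, 1, 1, 1, 1, 1, 1, 0.5, 0], claw=[1, 1, 1, 1, 1, 1, 1, 1, 1, 1, 1, 1, 1, 1, 1, 1, 1])

```text
time_s: 22.0
tcp_pos: [615.3, -109.3, 189.8]
ee_rot: [-1.974, -2.444, -0.001]
ft_force: [0.4, -0.5, 0.2]
width: 1.001
gripper_force: 0.0
```

Request:
carry_out(offset=[[0, 0, -0.4], [0, 0, -0.5], [0, 0, -0.5], [0, 0, -0.25], [0, 0, -0.12], [0, 0, 0], [0, 0, 0], [0, 0, 0], [0, 0, 0], [0, 0, 0], [0, 0, 0], [0, 0, 0]], spin=[0, 0, 0, 0, 0, 0, 0, 0, 0, 0, 0, 0], claw=[1, 1, 1, 1, 1, 1, 0.5, 0.3, 0.2, 0.1, 0, 0])

```text
time_s: 23.2
tcp_pos: [615.8, -110.9, 102.3]
ee_rot: [1.976, 2.441, 0.0]
ft_force: [-1.7, -0.1, 6.9]
width: 0.571
gripper_force: 31.0
```

Request:
carry_out(offset=[[0, 0, 0.15], [0, 0, 0.4], [0, 0, 0.5], [0, 0, 0.5], [-0.05, 0.25, 0.4], [-0.1, 0.45, 0], [-0.1, 0.48, 0], [-0.1, 0.48, 0], [-0.1, 0.48, 0], [-0.1, 0.48, 0], [-0.1, 0.48, 0], [-0.1, 0.48, 0], [-0.1, 0.48, 0], [-0.1, 0.48, 0], [-0.1, 0.48, 0], [-0.1, 0.48, 0], [-0.1, 0.48, 0], [-0.1, 0.48, 0], [-0.1, 0.48, 0], [-0.1, 0.48, 0]], spin=[0, 0, 0, 0, 0.3, 0.6, 0.75, 0.75, 0.75, 0.75, 0.75, 0.75, 0.75, 0.75, 0.75, 0.75, 0.75, 0.75, 0.75, 0.75], claw=[0, 0, 0, 0, 0, 0, 0, 0, 0, 0, 0, 0, 0, 0, 0, 0, 0, 0, 0, 0])

```text
time_s: 25.2
tcp_pos: [537.5, 262.1, 198.7]
ee_rot: [0.252, 3.131, 0.0]
ft_force: [-0.5, -0.8, -3.2]
width: 0.571
gripper_force: 32.2
```

Request:
carry_out(offset=[[-0.15, 0.5, 0], [-0.1, 0.34, 0], [0, 0, -0.2], [0, 0, -0.2], [0, 0, -0.2], [0, 0, -0.2], [0, 0, 0]], spin=[0, 0, 0, 0, 0, 0, 0], claw=[0, 0, 0, 0, 0, 0, 0])

```text
time_s: 25.9
tcp_pos: [525.0, 300.3, 156.5]
ee_rot: [-0.263, -3.128, 0.004]
ft_force: [0.1, 0.4, -2.4]
width: 0.568
gripper_force: 32.2
```

Request:
carry_out(offset=[[0, 0, -0.3], [0, 0, -0.35], [0, 0, -0.2], [0, 0, -0.12], [0, 0, -0.06], [0, 0, 0], [0, 0, 0]], spin=[0, 0, 0, 0, 0, 0, 0], claw=[0, 0, 0, 0, 0, 0, 0])

```text
time_s: 26.6
tcp_pos: [525.7, 302.5, 107.7]
ee_rot: [0.262, 3.13, 0.001]
ft_force: [0.4, -0.7, -2.6]
width: 0.569
gripper_force: 32.2
```

Request:
carry_out(offset=[[0, 0, -0.05], [0, 0, -0.03], [0, 0, -0.02], [0, 0, 0], [0, 0, 0]], spin=[0, 0, 0, 0, 0], claw=[0, 0, 0, 0, 0])

```text
time_s: 27.1
tcp_pos: [526.0, 302.3, 103.3]
ee_rot: [0.262, 3.129, 0.0]
ft_force: [-1.2, -2.1, 4.4]
width: 0.571
gripper_force: 33.0
```

Contact. Release, rise and check the mat from all cameras.

Request:
carry_out(offset=[[0, 0, 0], [0, 0, 0], [0, 0, 0], [0, 0, 0.3], [0, 0, 0.5], [0, 0, 0.5], [0, 0, 0.5], [0, 0, 0.5]], spin=[0, 0, 0, 0, 0, 0, 0, 0], claw=[0.2, 0.6, 1, 1, 1, 1, 1, 1])

```text
time_s: 27.9
tcp_pos: [525.4, 302.6, 219.4]
ee_rot: [0.261, 3.13, 0.001]
ft_force: [-0.6, 0.1, 0.3]
width: 0.998
gripper_force: 0.0
```

```bash
python3 - <<'E'
from h import *
a=camera("scene");b=camera("side");cv2.imwrite("pics/s6.png",np.hstack([a[100:400,200:520],b[150:470,230:550][:300]]))
cv2.imwrite("pics/sc6.png",a);cv2.imwrite("pics/sd6.png",b)
E
```

```text
(no output)
```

View pics/s6.png

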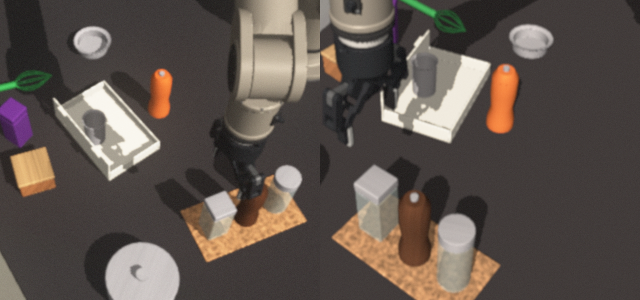

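All three stand on the mat, and the tumbler is still in the bin. Next, the tumbler.

Request:
carry_out(offset=[[0.065, -0.26, 0], [0.14, -0.49, 0], [0.14, -0.49, 0], [0.14, -0.49, 0], [0.14, -0.49, 0], [0.14, -0.49, 0], [0.14, -0.49, 0], [0.14, -0.49, 0], [0.14, -0.49, 0], [0.14, -0.49, 0], [0.14, -0.49, 0], [0.14, -0.49, 0], [0.14, -0.49, 0], [0.14, -0.49, 0], [0.065, -0.26, 0], [0, 0, 0], [0, 0, 0]], spin=[0, 0, 0, 0, 0, 0, 0, 0, 0, 0, 0, 0, 0, 0, 0, 0, 0], claw=[1, 1, 1, 1, 1, 1, 1, 1, 1, 1, 1, 1, 1, 1, 1, 1, 1])

```text
time_s: 29.7
tcp_pos: [622.3, -41.5, 216.8]
ee_rot: [-0.261, -3.13, -0.001]
ft_force: [-0.1, 0.4, -1.1]
width: 0.999
gripper_force: 0.0
```

```bash
python3 - <<'E'
from h import *
import json
o=r.get_obs(); print(o["time_s"],o["tcp_pos"],o["qpos"].round(2));p=camera_params("wrist"); im=camera("wrist"); cv2.imwrite("pics/w7.png",im)
json.dump({k:np.array(v).tolist() for k,v in p.items()},open("w7.json","w"))
print("tum pred",proj(p,[623,-42,84]),"dav pred",proj(p,[482,-294,30]))
cv2.imwrite("pics/w7.png",im)
E
```

```text
29.7 [622.3212499  -41.47013068 216.80453171] [ 0.55  0.52 -0.82  1.64  0.4   1.16  1.04]
tum pred [319.23097157 224.4516109 ] dav pred [ 25.50814431 108.07165834]
```

View pics/w7.png

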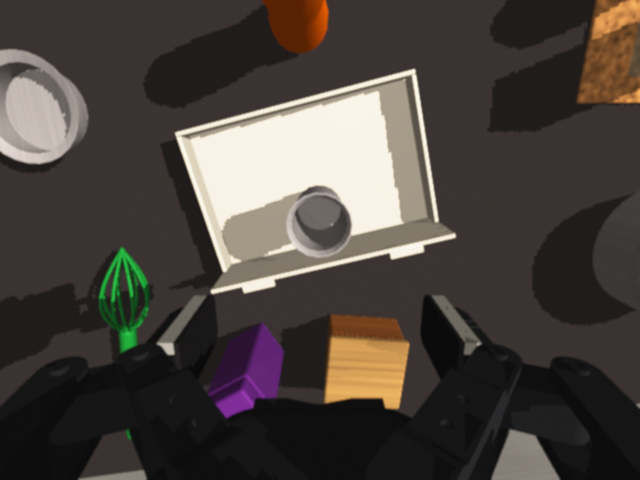

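```bash
python3 - <<'E'
from h import *
import json
p={k:np.array(v) for k,v in json.load(open("w7.json")).items()}
print("purple base corner",onz(p,(263,326),0),onz(p,(283,355),0),"salt",onz(p,(331,316),58))
print("tum",onz(p,(319,223.5),84)); print("bin FR,FL 30",onz(p,(414,71),30),onz(p,(178,134),30),"back 75",onz(p,(212,292),75),onz(p,(455,236),75))
b=cv2.imread("pics/scene0.png"); q=camera_params("scene")
h=cv2.cvtColor(b,cv2.COLOR_BGR2HSV); m=cv2.inRange(h,(130,80,60),(160,255,255)); c=max(cv2.findContours(m,0,1)[0],key=cv2.contourArea); print(cv2.boundingRect(c))
for v in cv2.convexHull(c)[:,0][::3]: print(v,onz(q,v,0).round(),onz(q,v,120).round())
im=cv2.imread("pics/w7.png");g=cv2.cvtColor(im,cv2.COLOR_BGR2GRAY)[40:175,0:100]
c=max(cv2.findContours((g>90).astype(np.uint8),0,1)[0],key=cv2.contourArea)
print([ (v.tolist(),onz(p,v+[0,40],30).round().tolist()) for v in cv2.convexHull(c)[:,0]][::4])
E
```

```text
purple base corner [ 756.79490199 -132.69312254] [ 800.43758128 -116.67505557] salt [725.18507912 -46.82866664]
tum [622.1411279  -42.05756374]
bin FR,FL 30 [509.70037486  63.70937363] [ 527.42374295 -161.20496909] back 75 [ 672.76842549 -151.78385064] [655.61763071  75.35852389]
(196, 197, 37, 51)
[212 197] [ 740. -260.] [ 762. -170.]
[227 210] [ 726. -203.] [ 750. -119.]
[223 245] [ 781. -115.] [800. -40.]
[206 238] [ 808. -156.] [824. -76.]
[196 210] [ 792. -245.] [ 810. -156.]
[210 197] [ 744. -263.] [ 766. -172.]
[([17, 9], [434.0, -282.0]), ([35, 14], [441.0, -268.0]), ([67, 38], [464.0, -247.0]), ([86, 65], [489.0, -238.0]), ([83, 95], [514.0, -250.0]), ([48, 122], [532.0, -292.0]), ([13, 119], [524.0, -324.0]), ([2, 9], [432.0, -295.0])]
```

Request:
carry_out(offset=[[0, 0, -0.3], [0, 0, -0.5], [0, 0, -0.5], [0, 0, -0.5], [0, 0, -0.5], [0, 0, -0.5], [0, 0, -0.3], [0, 0, -0.15], [0, 0, 0], [0, 0, 0], [0, 0, 0], [0, 0, 0], [0, 0, 0], [0, 0, 0], [0, 0, 0]], spin=[0, 0, 0, 0, 0, 0, 0, 0, 0, 0, 0, 0, 0, 0, 0], claw=[1, 1, 1, 1, 1, 1, 1, 1, 1, 0.5, 0.3, 0.2, 0.1, 0, 0], grip_force=25)

```text
time_s: 31.25
tcp_pos: [624.2, -42.2, 56.6]
ee_rot: [0.262, 3.128, -0.0]
ft_force: [-0.5, -0.1, 6.0]
width: 0.638
gripper_force: 25.3
```

Request:
carry_out(offset=[[0, 0, 0.1], [0, 0, 0.2], [0, 0, 0.2], [0, 0, 0.1], [0, 0, 0]], spin=[0, 0, 0, 0, 0], claw=[0, 0, 0, 0, 0])

```text
time_s: 31.75
tcp_pos: [623.7, -42.3, 86.0]
ee_rot: [0.262, 3.129, 0.0]
ft_force: [0.1, -0.2, -0.9]
width: 0.634
gripper_force: 26.6
```

```bash
python3 - <<'E'
from h import *
a=camera("side")[150:290,270:430];b=camera("wrist")[100:340,200:440]
cv2.imwrite("pics/l8.png",np.hstack([cv2.resize(a,(457,400),interpolation=cv2.INTER_CUBIC),cv2.resize(b,(340,400))[:, :340]]))
E
```

```text
(no output)
```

View pics/l8.png

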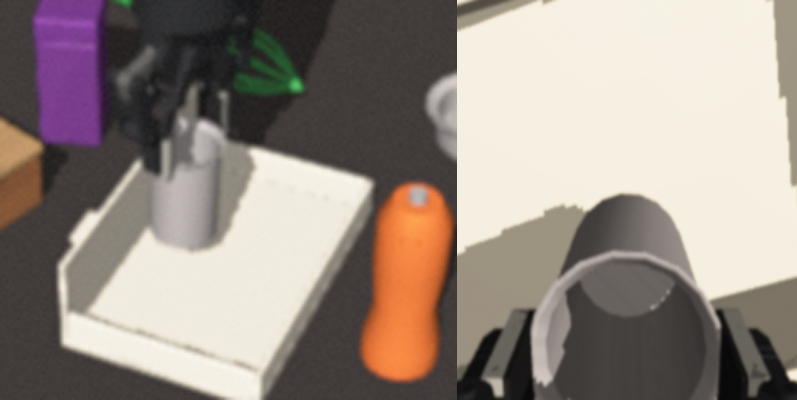

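Request:
carry_out(offset=[[0, 0, 0.3], [0, 0, 0.5], [-0.12, -0.2, 0.5], [-0.22, -0.42, 0.1], [-0.22, -0.42, 0], [-0.22, -0.42, 0], [-0.22, -0.42, 0], [-0.22, -0.42, 0], [-0.22, -0.42, 0], [-0.22, -0.42, 0], [-0.12, -0.2, 0], [0, 0, 0], [0, 0, 0]], spin=[0, 0, 0, 0, 0, 0, 0, 0, 0, 0, 0, 0, 0], claw=[0, 0, 0, 0, 0, 0, 0, 0, 0, 0, 0, 0, 0])

```text
time_s: 33.15
tcp_pos: [534.5, -208.2, 155.1]
ee_rot: [0.261, 3.13, 0.001]
ft_force: [-0.3, -0.9, -0.9]
width: 0.638
gripper_force: 26.8
```

```bash
python3 - <<'E'
from h import *
import json
from scipy.optimize import least_squares
o=r.get_obs(); print(o["time_s"],o["tcp_pos"]);p=camera_params("wrist"); im=camera("wrist"); cv2.imwrite("pics/w9.png",im)
json.dump({k:np.array(v).tolist() for k,v in p.items()},open("w9.json","w"))
c0=proj(p,[482,-294,30]); print("pred",c0, "eye",p["eye"])
x0,y0=np.clip((c0-90).astype(int),0,500); g=cv2.GaussianBlur(cv2.cvtColor(im,cv2.COLOR_BGR2GRAY),(3,3),0)
m=(g>95).astype(np.uint8); sub=m[y0:y0+180,x0:x0+180]
c=max(cv2.findContours(sub,0,1)[0],key=cv2.contourArea); print(cv2.boundingRect(c),x0,y0)
w=np.array([onz(p,v+[x0,y0],30) for v in cv2.convexHull(c)[:,0]]); print(w.min(0),w.max(0))
# clean far part relative to camera
e=np.array(p["eye"])[:2]; d=np.array([482,-294])-e; d/=np.linalg.norm(d)
k=(w-[482,-294])@d>0; f=least_squares(lambda s:np.linalg.norm(w[k]-s,axis=1)-50,[482,-294]); print("centre",f.x,np.abs(f.fun).max(),k.sum())
E
```

```text
33.15 [ 534.49366462 -208.22443788  155.11994771]
pred [203.644447   179.97131248] eye [ 464.54021792 -198.12365374  309.88960076]
(25, 25, 126, 126) 113 89
[ 431.36915812 -346.25878706] [ 531.12511602 -246.16038247]
centre [ 481.52017066 -296.4396668 ] 0.739978119934861 25
```

Request:
carry_out(offset=[[-0.16, -0.26, 0], [-0.3, -0.5, 0], [-0.3, -0.5, 0], [-0.22, -0.38, -0.2], [-0.08, -0.12, -0.4], [0, 0, -0.5], [0, 0, -0.4], [0, 0, -0.2], [0, 0, -0.1], [0, 0, 0], [0, 0, 0]], spin=[0, 0, 0, 0, 0, 0, 0, 0, 0, 0, 0], claw=[0, 0, 0, 0, 0, 0, 0, 0, 0, 0, 0])

```text
time_s: 34.3
tcp_pos: [481.6, -297.4, 65.6]
ee_rot: [0.261, 3.129, -0.001]
ft_force: [-0.2, -0.5, -0.8]
width: 0.639
gripper_force: 26.8
```

Request:
carry_out(offset=[[0, 0.02, -0.1], [0, 0, -0.04], [0, 0, -0.03], [0, 0, 0], [0, 0, 0]], spin=[0, 0, 0, 0, 0], claw=[0, 0, 0, 0, 0])

```text
time_s: 34.8
tcp_pos: [481.3, -296.3, 56.7]
ee_rot: [0.261, 3.13, -0.0]
ft_force: [-0.4, 0.9, 4.4]
width: 0.635
gripper_force: 27.0
```

Request:
carry_out(offset=[[0, 0, 0], [0, 0, 0], [0, 0, 0], [0, 0, 0.1], [0, 0, 0.3], [0, 0, 0.5], [0, 0, 0.5], [0, 0, 0.5], [0, 0, 0.5], [0, 0, 0.5], [0, 0, 0.4]], spin=[0, 0, 0, 0, 0, 0, 0, 0, 0, 0, 0], claw=[0.4, 0.7, 1, 1, 1, 1, 1, 1, 1, 1, 1])

```text
time_s: 35.9
tcp_pos: [481.5, -296.2, 224.1]
ee_rot: [0.261, 3.129, -0.002]
ft_force: [0.7, -1.2, 0.1]
width: 0.998
gripper_force: 0.0
```

```bash
python3 - <<'E'
from h import *
o=r.get_obs(); print(o["time_s"],o["tcp_pos"]);p=camera_params("wrist"); im=camera("wrist"); cv2.imwrite("pics/w10.png",im)
a=camera("side"); q=camera_params("side")
print("tum lip px pred wrist",proj(p,[481.5,-296,84]),"side",proj(q,[481.5,-296,84]),"davara",proj(p,[481.5,-296,30]))
u,v=proj(q,[481.5,-296,50]).astype(int)
cv2.imwrite("pics/x10.png",np.hstack([cv2.resize(im[100:340,200:440],(400,400)),cv2.resize(a[v-50:v+50,u-50:u+50],(400,400),interpolation=cv2.INTER_CUBIC)]))
E
```

```text
35.9 [ 481.48496898 -296.16344209  224.11513896]
tum lip px pred wrist [320.09657963 221.07133799] side [442.93760317 167.90908631] davara [319.85828633 208.73778063]
```

View pics/x10.png

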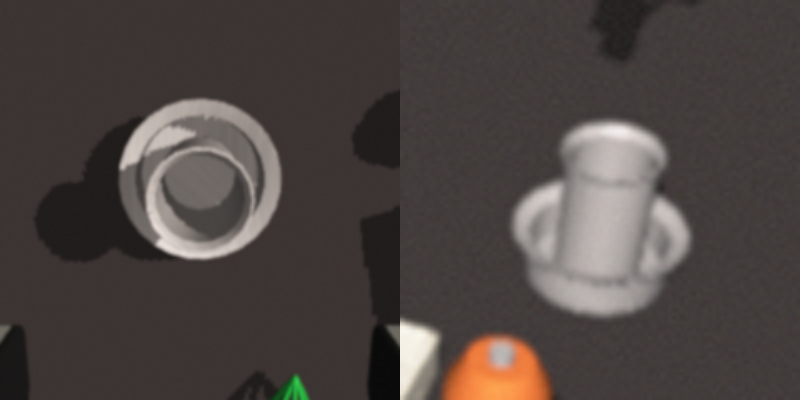

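The tumbler stands centred and upright in the davara: its lip is at about (200,195) of the crop, inside the rim centred at about (200,178), the shift being due to its height. Now the returns, starting with the square jar.

Request:
carry_out(offset=[[0.02, 0.315, 0], [0.047, 0.63, 0], [0.047, 0.63, 0], [0.047, 0.63, 0], [0.047, 0.63, 0], [0.047, 0.63, 0], [0.047, 0.63, 0], [0.047, 0.63, 0], [0.047, 0.63, 0], [0.047, 0.63, 0], [0.047, 0.63, 0], [0.047, 0.63, 0], [0.047, 0.63, 0], [0.047, 0.63, 0], [0.047, 0.63, 0], [0.047, 0.63, 0], [0.047, 0.63, 0], [0.047, 0.63, 0], [0.047, 0.63, 0], [0.02, 0.315, 0]], spin=[0, 0, 0, 0, 0, 0, 0, 0, 0, 0, 0, 0, 0, 0, 0, 0, 0, 0, 0, 0], claw=[1, 1, 1, 1, 1, 1, 1, 1, 1, 1, 1, 1, 1, 1, 1, 1, 1, 1, 1, 1], grip_force=30)

```text
time_s: 38.0
tcp_pos: [522.5, 306.1, 220.2]
ee_rot: [-0.254, -3.129, -0.001]
ft_force: [-0.4, -0.7, -0.7]
width: 1.004
gripper_force: 0.0
```

Request:
carry_out(offset=[[0, 0, 0], [0, 0, 0]], spin=[0, 0], claw=[1, 1])

```text
time_s: 38.2
tcp_pos: [523.9, 302.2, 220.2]
ee_rot: [-0.259, -3.129, 0.002]
ft_force: [0.8, -0.0, -0.2]
width: 1.005
gripper_force: 0.0
```

Request:
carry_out(offset=[[0.03, 0, -0.3], [0, 0, -0.5], [0, 0, -0.5], [0, 0, -0.5], [0, 0, -0.4], [0, 0, -0.13], [0, 0, 0], [0, 0, 0], [0, 0, 0], [0, 0, 0], [0, 0, 0], [0, 0, 0], [0, 0, 0]], spin=[0, 0, 0, 0, 0, 0, 0, 0, 0, 0, 0, 0, 0], claw=[1, 1, 1, 1, 1, 1, 1, 0.5, 0.3, 0.2, 0.1, 0, 0])

```text
time_s: 39.5
tcp_pos: [527.3, 302.3, 105.9]
ee_rot: [0.262, 3.129, 0.0]
ft_force: [-1.3, -1.8, 5.1]
width: 0.571
gripper_force: 30.7
```

Request:
carry_out(offset=[[0, 0, 0.15], [0, 0, 0.4], [0.06, -0.3, 0.4], [0.11, -0.5, 0.15], [0.11, -0.5, 0], [0.11, -0.5, 0], [0.11, -0.5, 0], [0.11, -0.5, 0], [0.11, -0.5, 0], [0.11, -0.5, 0], [0.11, -0.5, 0], [0.11, -0.5, 0], [0.11, -0.5, 0], [0.11, -0.5, 0], [0.11, -0.5, 0], [0.11, -0.5, 0], [0.11, -0.5, 0], [0.11, -0.5, 0], [0.07, -0.44, 0], [0, 0, 0]], spin=[0, 0, 0, 0, 0, 0, 0, 0, 0, 0, 0, 0, 0, 0, 0, 0, 0, 0, 0, 0], claw=[0, 0, 0, 0, 0, 0, 0, 0, 0, 0, 0, 0, 0, 0, 0, 0, 0, 0, 0, 0])

```text
time_s: 41.5
tcp_pos: [615.7, -114.8, 159.1]
ee_rot: [-0.271, -3.129, 0.003]
ft_force: [0.2, -0.3, -3.2]
width: 0.57
gripper_force: 32.0
```

Request:
carry_out(offset=[[0, 0, 0], [0, 0, 0]], spin=[0, 0], claw=[0, 0])

```text
time_s: 41.7
tcp_pos: [615.5, -108.3, 159.9]
ee_rot: [-0.259, -3.131, -0.001]
ft_force: [-0.5, 0.1, -2.6]
width: 0.571
gripper_force: 32.0
```

Request:
carry_out(offset=[[0, -0.01, -0.3], [0, 0, -0.4], [0, 0, -0.2], [0, 0, -0.1], [0, 0, -0.04], [0, 0, -0.02], [0, 0, 0], [0, 0, 0]], spin=[0, 0, 0, 0, 0, 0, 0, 0], claw=[0, 0, 0, 0, 0, 0, 0, 0])

```text
time_s: 42.5
tcp_pos: [616.2, -110.3, 107.3]
ee_rot: [0.262, 3.13, -0.0]
ft_force: [0.4, -0.0, -2.6]
width: 0.57
gripper_force: 32.0
```

Request:
carry_out(offset=[[0, 0, -0.03], [0, 0, -0.02], [0, 0, -0.02], [0, 0, 0], [0, 0, 0]], spin=[0, 0, 0, 0, 0], claw=[0, 0, 0, 0, 0])

```text
time_s: 43.0
tcp_pos: [616.8, -110.5, 104.9]
ee_rot: [0.262, 3.128, -0.001]
ft_force: [-1.7, -1.0, 8.1]
width: 0.566
gripper_force: 33.0
```

Request:
carry_out(offset=[[0, 0, 0], [0, 0, 0], [0, 0, 0], [0, 0, 0.3], [0, 0, 0.5], [0, 0, 0.5], [0, 0, 0.5], [0, 0, 0.5]], spin=[0, 0, 0, 0, 0, 0, 0, 0], claw=[0.2, 0.6, 1, 1, 1, 1, 1, 1])

```text
time_s: 43.8
tcp_pos: [615.8, -110.0, 220.3]
ee_rot: [0.261, 3.13, 0.0]
ft_force: [0.1, -0.6, 0.9]
width: 1.002
gripper_force: 0.0
```

Request:
carry_out(offset=[[-0.1, 0.25, 0], [-0.2, 0.5, 0], [-0.2, 0.5, 0], [-0.2, 0.5, 0], [-0.2, 0.5, 0], [-0.2, 0.5, 0], [-0.2, 0.5, 0], [-0.2, 0.5, 0], [-0.2, 0.5, 0], [-0.2, 0.5, 0], [-0.2, 0.5, 0], [-0.2, 0.5, 0], [-0.2, 0.5, 0], [-0.2, 0.5, 0], [-0.2, 0.5, 0], [-0.2, 0.5, 0], [-0.2, 0.5, 0], [-0.07, 0.25, 0], [0, 0, 0], [0, 0, 0]], spin=[0, 0, 0, 0, 0, 0, 0, 0, 0, 0, 0, 0, 0, 0, 0, 0, 0, 0, 0, 0], claw=[1, 1, 1, 1, 1, 1, 1, 1, 1, 1, 1, 1, 1, 1, 1, 1, 1, 1, 1, 1])

```text
time_s: 45.8
tcp_pos: [447.5, 313.8, 218.0]
ee_rot: [-0.262, -3.131, 0.002]
ft_force: [0.2, -0.3, -1.0]
width: 1.0
gripper_force: 0.0
```

Request:
carry_out(offset=[[0.02, 0.02, -0.3], [0, 0, -0.5], [0, 0, -0.5], [0, 0, -0.5], [0, 0, -0.24], [0, 0, -0.1], [0, 0, 0], [0, 0, 0], [0, 0, 0], [0, 0, 0], [0, 0, 0], [0, 0, 0], [0, 0, 0]], spin=[0, 0, 0, 0, 0, 0, 0, 0, 0, 0, 0, 0, 0], claw=[1, 1, 1, 1, 1, 1, 1, 0.5, 0.3, 0.2, 0.1, 0, 0])

```text
time_s: 47.1
tcp_pos: [448.9, 316.5, 112.4]
ee_rot: [0.262, 3.129, 0.002]
ft_force: [0.4, 0.1, 5.3]
width: 0.56
gripper_force: 29.9
```

Request:
carry_out(offset=[[0, 0, 0.15], [0, 0, 0.35], [0.05, -0.2, 0.35], [0.1, -0.3, 0.15], [0.15, -0.5, 0], [0.15, -0.5, 0], [0.15, -0.5, 0], [0.15, -0.5, 0], [0.15, -0.5, 0], [0.15, -0.5, 0], [0.15, -0.5, 0], [0.15, -0.5, 0], [0.15, -0.5, 0], [0.15, -0.5, 0], [0.15, -0.5, 0], [0.15, -0.5, 0], [0.13, -0.5, 0], [0.07, -0.24, 0], [0.03, -0.1, 0], [0, 0, 0]], spin=[0, 0, 0, 0, 0, 0, 0, 0, 0, 0, 0, 0, 0, 0, 0, 0, 0, 0, 0, 0], claw=[0, 0, 0, 0, 0, 0, 0, 0, 0, 0, 0, 0, 0, 0, 0, 0, 0, 0, 0, 0])

```text
time_s: 49.1
tcp_pos: [557.2, -51.0, 161.5]
ee_rot: [0.262, 3.131, 0.001]
ft_force: [0.6, 0.2, -2.5]
width: 0.554
gripper_force: 31.6
```

Request:
carry_out(offset=[[0, 0, 0], [0, 0, 0], [0, 0, 0]], spin=[0, 0, 0], claw=[0, 0, 0])

```text
time_s: 49.4
tcp_pos: [557.1, -50.2, 161.3]
ee_rot: [-0.259, -3.131, -0.0]
ft_force: [-0.5, 0.6, -2.4]
width: 0.551
gripper_force: 31.6
```

Request:
carry_out(offset=[[0, 0, -0.3], [0, 0, -0.35], [0, 0, -0.15], [0, 0, -0.1], [0, 0, -0.06], [0, 0, 0], [0, 0, 0]], spin=[0, 0, 0, 0, 0, 0, 0], claw=[0, 0, 0, 0, 0, 0, 0])

```text
time_s: 50.1
tcp_pos: [557.6, -51.2, 113.5]
ee_rot: [0.262, 3.13, 0.0]
ft_force: [-1.1, 0.5, -2.9]
width: 0.556
gripper_force: 31.6
```

Request:
carry_out(offset=[[0, 0, -0.04], [0, 0, -0.02], [0, 0, -0.02], [0, 0, 0], [0, 0, 0]], spin=[0, 0, 0, 0, 0], claw=[0, 0, 0, 0, 0])

```text
time_s: 50.6
tcp_pos: [558.9, -51.0, 111.4]
ee_rot: [0.261, 3.127, -0.001]
ft_force: [-2.0, 0.0, 11.5]
width: 0.552
gripper_force: 33.1
```

Request:
carry_out(offset=[[0, 0, 0], [0, 0, 0], [0, 0, 0], [0, 0, 0.3], [0, 0, 0.5], [0, 0, 0.5], [0, 0, 0.5], [0, 0, 0.4]], spin=[0, 0, 0, 0, 0, 0, 0, 0], claw=[0.2, 0.6, 1, 1, 1, 1, 1, 1])

```text
time_s: 51.4
tcp_pos: [557.7, -51.0, 221.7]
ee_rot: [0.261, 3.129, 0.0]
ft_force: [0.5, -1.1, -0.4]
width: 0.998
gripper_force: 0.0
```

Request:
carry_out(offset=[[-0.12, 0.25, 0], [-0.25, 0.5, 0], [-0.25, 0.5, 0], [-0.25, 0.5, 0], [-0.25, 0.5, 0], [-0.25, 0.5, 0], [-0.25, 0.5, 0], [-0.25, 0.5, 0], [-0.25, 0.5, 0], [-0.25, 0.5, 0], [-0.25, 0.5, 0], [-0.25, 0.5, 0], [-0.25, 0.5, 0], [-0.25, 0.5, 0], [-0.25, 0.5, 0], [-0.15, 0.33, 0], [0, 0, 0], [0, 0, 0], [0, 0, 0]], spin=[0, 0, 0, 0, 0, 0, 0, 0, 0, 0, 0, 0, 0, 0, 0, 0, 0, 0, 0], claw=[1, 1, 1, 1, 1, 1, 1, 1, 1, 1, 1, 1, 1, 1, 1, 1, 1, 1, 1])

```text
time_s: 53.3
tcp_pos: [369.0, 326.5, 218.9]
ee_rot: [-0.264, -3.13, 0.002]
ft_force: [-0.2, 0.0, -0.4]
width: 1.0
gripper_force: 0.0
```

Request:
carry_out(offset=[[0, 0.02, -0.3], [0, 0, -0.5], [0, 0, -0.5], [0, 0, -0.5], [0, 0, -0.3], [0, 0, -0.12], [0, 0, 0], [0, 0, 0], [0, 0, 0], [0, 0, 0], [0, 0, 0], [0, 0, 0], [0, 0, 0]], spin=[0, 0, 0, 0, 0, 0, 0, 0, 0, 0, 0, 0, 0], claw=[1, 1, 1, 1, 1, 1, 1, 0.5, 0.3, 0.2, 0.1, 0, 0])

```text
time_s: 54.6
tcp_pos: [369.3, 329.1, 109.4]
ee_rot: [0.262, 3.129, 0.001]
ft_force: [-1.7, -0.9, 5.0]
width: 0.619
gripper_force: 30.6
```

Request:
carry_out(offset=[[0, 0, 0.15], [0, 0, 0.35], [0.18, -0.23, 0.35], [0.35, -0.455, 0.15], [0.35, -0.455, 0], [0.35, -0.455, 0], [0.35, -0.455, 0], [0.35, -0.455, 0], [0.35, -0.455, 0], [0.35, -0.455, 0], [0.35, -0.455, 0], [0.35, -0.455, 0], [0.35, -0.455, 0], [0.35, -0.455, 0], [0.35, -0.455, 0], [0.18, -0.25, 0], [0.1, -0.14, 0], [0.04, -0.04, 0], [0, 0, 0], [0, 0, 0]], spin=[0, 0, 0, 0, 0, 0, 0, 0, 0, 0, 0, 0, 0, 0, 0, 0, 0, 0, 0, 0], claw=[0, 0, 0, 0, 0, 0, 0, 0, 0, 0, 0, 0, 0, 0, 0, 0, 0, 0, 0, 0])

```text
time_s: 56.6
tcp_pos: [603.0, 24.2, 158.4]
ee_rot: [-0.258, -3.131, -0.001]
ft_force: [-0.7, 0.2, -2.9]
width: 0.613
gripper_force: 32.3
```

Request:
carry_out(offset=[[0.02, -0.02, -0.3], [0, 0, -0.35], [0, 0, -0.15], [0, 0, -0.1], [0, 0, -0.06], [0, 0, -0.02], [0, 0, 0], [0, 0, 0]], spin=[0, 0, 0, 0, 0, 0, 0, 0], claw=[0, 0, 0, 0, 0, 0, 0, 0])

```text
time_s: 57.4
tcp_pos: [605.1, 21.8, 109.7]
ee_rot: [0.262, 3.13, 0.0]
ft_force: [-0.2, 0.0, -2.3]
width: 0.616
gripper_force: 32.3
```

Request:
carry_out(offset=[[0, 0, -0.03], [0, 0, -0.02], [0, 0, -0.02], [0, 0, 0], [0, 0, 0]], spin=[0, 0, 0, 0, 0], claw=[0, 0, 0, 0, 0])

```text
time_s: 57.9
tcp_pos: [606.4, 21.9, 108.5]
ee_rot: [0.262, 3.127, -0.001]
ft_force: [-2.4, -1.8, 15.0]
width: 0.615
gripper_force: 33.8
```

Contact. Release, rise, move off toward the robot's left, then check numerically.

Request:
carry_out(offset=[[0, 0, 0.02], [0, 0, 0], [0, 0, 0], [0, 0, 0], [0, 0, 0.3], [0, 0, 0.5], [0, 0, 0.5], [0, 0, 0.5], [0, 0, 0.5], [0, 0, 0.5], [0, 0, 0.4], [0, 0, 0], [0, 0, 0], [0, 0, 0]], spin=[0, 0, 0, 0, 0, 0, 0, 0, 0, 0, 0, 0, 0, 0], claw=[0, 0.2, 0.6, 1, 1, 1, 1, 1, 1, 1, 1, 1, 1, 1])

```text
time_s: 59.3
tcp_pos: [604.1, 21.4, 265.9]
ee_rot: [-0.262, -3.129, 0.001]
ft_force: [-0.0, 0.2, 0.3]
width: 1.0
gripper_force: 0.0
```

Request:
carry_out(offset=[[-0.2, 0.3, 0], [-0.3, 0.6, 0], [-0.3, 0.6, 0], [-0.3, 0.6, 0], [-0.3, 0.6, 0], [-0.3, 0.6, 0], [-0.3, 0.6, 0], [-0.3, 0.6, 0], [-0.2, 0.3, 0], [0, 0, 0], [0, 0, 0], [0, 0, 0]], spin=[0, 0, 0, 0, 0, 0, 0, 0, 0, 0, 0, 0], claw=[1, 1, 1, 1, 1, 1, 1, 1, 1, 1, 1, 1])

```text
time_s: 60.5
tcp_pos: [480.1, 260.5, 266.2]
ee_rot: [-0.264, -3.13, 0.002]
ft_force: [-0.2, -0.2, -0.5]
width: 0.999
gripper_force: 0.0
```

```bash
python3 - <<'E'
from h import *
a=camera("scene");b=camera("side");cv2.imwrite("pics/end.png",a);cv2.imwrite("pics/endside.png",b)
# image shift of each cap between start and end, by template match of a start patch
for n,new,old in(("scene",a,cv2.imread("pics/scene0.png")),("side",b,cv2.imread("pics/side0.png"))):
    p=camera_params(n)
    for k,X,h in(("round",(604,23,134),16),("square",(614,-109,124),16),("mill",(557,-51,150),8),("orange",(445,-33,146),10),("salt",(765,-45,58),22)):
        u,v=proj(p,X).round().astype(int)
        t=old[v-h:v+h,u-h:u+h]; s=new[v-h-10:v+h+10,u-h-10:u+h+10]
        R_=cv2.matchTemplate(s,t,cv2.TM_CCOEFF_NORMED); _,mx,_,l=cv2.minMaxLoc(R_)
        d=onz(p,(u+l[0]-10,v+l[1]-10),X[2])-onz(p,(u,v),X[2]); print(n,k,round(mx,2),"px",(l[0]-10,l[1]-10),"mm",d.round(1))
E
```

```text
scene round 0.84 px (0, 0) mm [0. 0.]
scene square 0.87 px (-2, 1) mm [5.4 0. ]
scene mill 0.83 px (0, 0) mm [0. 0.]
scene orange 1.0 px (0, 0) mm [0. 0.]
scene salt 1.0 px (0, 0) mm [0. 0.]
side round 0.46 px (-5, 10) mm [-6.2 30.6]
side square 0.19 px (10, -1) mm [-16.6 -13.2]
side mill 0.73 px (7, 6) mm [-20.2  10.7]
side orange 1.0 px (0, 0) mm [0. 0.]
side salt 0.93 px (-1, 0) mm [1.9 1. ]
```

```bash
python3 -c "
from station import r
print(r.finish_job())"
```

```text
the job is handed in; nothing more can be done
None
```

I handed the job in at about 60 s: the tumbler stands in its davara, and the round jar, square jar and mill are back in the bin, all within about 5 mm of their spots in the scene camera (the arm hid them from the side camera); the verdict isn't shown, and my first grasp of the round jar slipped and briefly tilted it.

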